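# Shut the equipment case and clamp its lid with the draw latch

## Robot

A 6-joint arm with a two-finger parallel gripper is mounted at the origin on the work surface; the furniture and walls round the work are solid. World frame = base frame: x ahead of the robot, y to its left, z up, the work surface at z = 0. Lengths are in mm, angles in rad, forces in N, time in s.
With the tool pointing down it reaches from about 275 to 975 mm from the base axis. Payload 8.4 kg.
Tool frame: the origin (TCP) lies on the mounting face of the last link; the fingertips stand 190 mm ahead of it and the grasp point (between the pads) lies 171 mm ahead of it; z points along the fingers, y is the line along which they close (so a half turn about z gives the same grasp; the last joint's range is limited). The gripper opens to 92 mm and grips with 3 to 60 N. Pads are 20 mm wide; open, the fingers measure 128 mm over their backs; the gripper's body (75 mm by 189 mm) begins 69 mm behind the grasp point.
Start: joints at [-1.272, 0.353, 1.633, -0, 1.155, -0.002], TCP at [185.177, -596.941, 404.683] pointing down, gripper open.
Joint ranges: [-2.63, 2.63], [-0.92, 2.1], [0.06, 2.66], [-1.3, 4.44], [0, 2.69], [-3.02, 3.02]. Speed limits (rad/s): [2.22, 2.22, 2.79, 3.14, 3.14, 3.14].

## Interface

Orientations are given as a rotation vector (axis times angle).
In Python, from workcell import * gives the robot as it stands. The module is installed in compiled form; this text tells all that it offers.
- The arm moves only by the tool carry_out, never from a script. Its argument "moves" is a list of rows, each a list of 7 numbers: the closure in counts, from 0 (fully open) to 255 (shut), then the shift along the tool's x, y, z scaled (see below), then the turn, a rotation vector about the tool's x, y, z scaled (see below). A call has 1 to 10 rows; each row shifts and turns the commanded pose from where the row before left it, along the tool's axes as they then stand; what a row does not reach is not made up. The controller multiplies each number of a shift by 0.04 m and each number of a turn by 5 degrees. A row lasts 1/12 s, in which the tool goes at most 41.7 mm and 7.16 degrees, less where a joint would pass 70% of its speed; a pose out of reach is approached as far as the arm can. A call with a number of a shift or a turn outside -1 to 1 is refused whole. A call with a gripper value outside its range is refused whole. The fingers move at their own pace and stop on an object; "newtons" is the grip in N (left out, the last holds). Time passes only in rows, so rows that do not move let the fingers close. It gives the time, the measured TCP pose, the force, the opening and the grip force at its end, in the units of the state.
- sense(): the state, without advancing time (a new reading comes with each control period).
- grab_frame(name): name is "side" or "top"; returns the picture (480x640x3 uint8, red, green, blue); there is no depth.
- camera_model(name): a dict with "vertical_fov" (degrees; the focal length in pixels is half the picture's height over the tangent of half this angle, whatever the lens; pixels are square), "cx", "cy" (the principal point, pixels), "k1" (the pictures are not rectified: a ray, as slopes to the right and down, at radius r is drawn at 1 + k1 r^2 times it, then the intrinsics apply), "R" (3x3) and "t" (3): a world point X has camera coordinates R X + t. Camera axes: x right, y down, z forward; pixel columns grow to the right and rows downward; lengths in mm; the calibration is good to about 2 mm. A picture is of the moment at which its call begins. camera_model takes no time and is no camera call.
- close_job(): hands the job in; it is judged then, once.
The state is a dict: "t": time; "q": joint angles; "qd": joint speeds; "effort": joint torques, N m; "tcp_pos": TCP position; "tcp_rot": TCP orientation; "contact_force": force on the tool from outside, world axes, zero at the start; "torque": the same for the moment, N m; "finger_gap": opening from 0.0 (shut) to 1.0 (fully open); "gripper_force": force on a finger pad.
Only numpy, scipy, OpenCV 4.12 (cv2) and the standard library are available. Lean on these libraries where they do the work, as an engineer would, in place of code of your own. Each camera call takes 0.05 s, during which the arm holds its last target. There are 200 camera calls.

## Task

Close the equipment case: shut its lid, then hook the bar of the latch's red-tabbed bail into the keeper on the front of the lid, and push the latch lever down over centre until it snaps flat against the case and keeps the lid clamped. Leave the other things on the desk where they are.

Things in the scene. Friction and masses are not known exactly. Their poses are not given: they have to be found in the camera images.
- case: Grey hard equipment case, fixed: 180 mm deep (x), 240 mm wide (y), body 130 mm high, 162 mm with its black lid shut. Origin: centre of its underside, on the desk. Its own -x is its front, on which the latch sits (front face at x = -90 mm); z is up. The calculator in its foam needs no handling.
- case_lid (a joint): Lid angle, rad: 0 shut, grows as its front edge swings up. Hinge along the case's y at x = +90, z = 130 mm in the case frame. Stiff: it stays at any angle; 1 to 5 N at the front moves it down. Slab 184 mm deep, 32 mm thick; a low carrying handle (78 mm wide, 14 mm high) stands on it 70 mm in front of the hinge.
- lid_front (a point): Point on the lid's top face, middle of its width, 160 mm in front of the hinge line (about 22 mm behind the front edge) and 32.5 mm above it with the lid shut: a place to push the lid shut.
- keeper_seat (a point): Steel keeper on the middle of the lid's front: a hook 30 mm wide, open at the top. Origin: centre of the seated bar; with the lid shut at x = -100, y = 0, z = 143 mm in the case frame, axes as the case's. The 6 mm bar has 4 mm of play to front and back; the front lip rises 7 mm above the origin, so the bar must come over it from in front, then down.
- latch_lever (a joint): Angle of the steel latch lever, rad: 0 closed (flat down on the case's front), grows outward and up; 1.5 is straight out. Pivot along the case's y at x = -104, z = 95 mm in the case frame; plate 38 mm wide, 77 mm long. Stays where left. With the bail hooked it turns freely to about 1.0, then needs up to 4 N at its end as far as 0.35 (dead centre); from about 0.2 it snaps to 0.
- lever_pad (a point): Point on the lever's outer face (the one that looks to the front when closed, up when it stands straight out), middle of its width, 58 mm from the pivot: a place to push it closed.
- latch_bail (a joint): Angle of the bail against the lever, rad. The bail is a wire loop 60 mm wide with a red tab, hinged to the lever 16 mm from its pivot (lever closed: at x = -100, z = 80 mm in the case frame). The loop leans outward from vertical, away from the case, by (latch_bail - latch_lever). Both hinges stay where left and follow when the tab is moved.
- bail_loop: The bail's loop and tab, sprung along its length (8 N per mm). Origin at its hinge; z runs from the hinge to the bar (at z = 61 mm), y along the bar, -x outward, away from the case. From the bar on, the red tab, 36 mm wide, 4 mm thick, 47 mm long, carries on, bent 0.3 rad further outward.
- bail_bar (a point): Centre of the bail's 6 mm round end bar, 61 mm from the bail's hinge: the part that goes into the keeper.
- tab_end (a point): Middle of the free end of the red tab, 47 mm beyond the bar.
- mug: Bystander: a white coffee mug, 92 x 127 x 95 mm high, loose on the desk. Origin: centre of its underside.
- tape_dispenser: Bystander: a black tape dispenser, 150 x 62 x 79 mm high, loose on the desk. Origin: centre of its underside.
- stapler: Bystander: a red and black stapler, 150 x 34 x 42 mm high, loose on the desk. Origin: centre of its underside.
- sticky_notes: Bystander: a pad of coloured sticky notes, 75 x 77 x 12 mm high, loose on the desk. Origin: centre of its underside.

How it is judged:
By the outcome, as a careful person would: the job done as asked, in the order asked, and still so for the second after the job is handed in, with the robot touching nothing.
It also fails if it takes over 67 s, if anything falls off the work surface, if the arm or the gripper's body presses on something with over 40 N, if the wrist force passes 120 N, or if a joint passes its speed limit or range.

## Working session

There is one attempt and no reset: what is moved stays moved. The work goes in short steps, Python scripts to look and compute and a tool call to move; the robot and the scene stay as the last step left them, time stands still between calls to the robot, and variables do not carry over. Pictures are saved under pics/ and viewed, at most 10 in all, crops included, and the job is handed in when it is done.

Besides the shell and the picture viewer there is one more tool, called by a JSON object that holds its "api" and its "payload", one argument or row to a line. carry_out: Moves the arm, as the interface text tells. Shifts and turns lie within -1 to 1; 1 stands for 0.04 m of shift or 5 degrees of turn. Its arguments: {"type":"object","properties":{"moves":{"type":"array"},"newtons":{"type":"number"}},"required":["moves"]}

```bash
mkdir -p pics; python3 - <<'E'
from workcell import *
import cv2
for n in ("side","top"):
    im=grab_frame(n); cv2.imwrite(f"pics/{n}0.png",im[:,:,::-1])
    m=camera_model(n); print(n,m)
print(sense())
E
```

```text
side {'vertical_fov': 56.67699092034988, 'cx': 320.1615758706756, 'cy': 233.5372517986745, 'k1': -0.07324072740198254, 'R': array([[-0.5376352 , -0.84307669,  0.01304143],
       [-0.59792632,  0.37030471, -0.71088574],
       [ 0.5945019 , -0.38999501, -0.70318659]]), 't': array([476.99077623, 391.77052416, 847.21282555])}
top {'vertical_fov': 45.816051582063956, 'cx': 321.4892101228878, 'cy': 250.65682072962161, 'k1': -0.18659152984973984, 'R': array([[-0.02835175, -0.99959172,  0.00354654],
       [-0.99652406,  0.02798635, -0.0784638 ],
       [ 0.07833251, -0.0057588 , -0.99691066]]), 't': array([ 176.19647374,  611.44165954, 1371.73394115])}
{'t': 0.1, 'q': array([-1.27237174e+00,  3.53576597e-01,  1.63399940e+00, -3.26230843e-05,
        1.15522445e+00, -2.37688250e-03]), 'qd': array([ 0.00122981, -0.00331991, -0.00135008,  0.00137456, -0.0001582 ,
        0.00208887]), 'effort': array([ 6.82633217e-04, -5.94904232e+01, -3.34932303e+01,  6.98841386e-02,
        1.83979003e-02, -3.45445665e-05]), 'tcp_pos': array([ 185.13165093, -596.7524413 ,  404.06589681]), 'tcp_rot': array([-3.10494770e+00, -4.70560655e-01,  3.26040371e-04]), 'contact_force': array([ 0.51003876, -0.50807093, -0.40171447]), 'torque': array([-0.02028507,  0.02962495,  0.00141342]), 'gripper_force': 0.0, 'finger_gap': 1.0013002631933987}
```

View pics/side0.png

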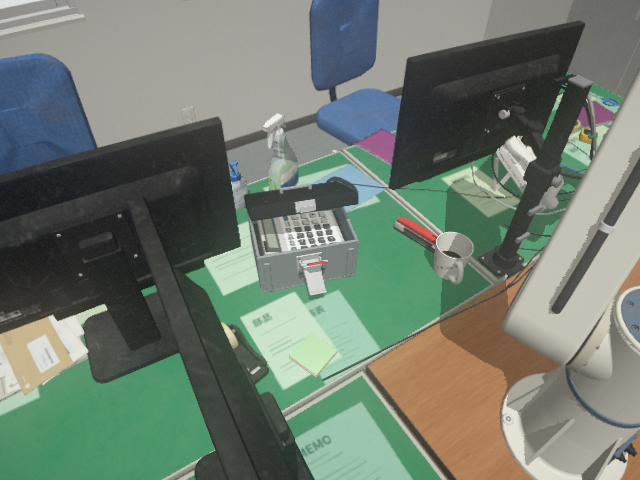

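View pics/top0.png

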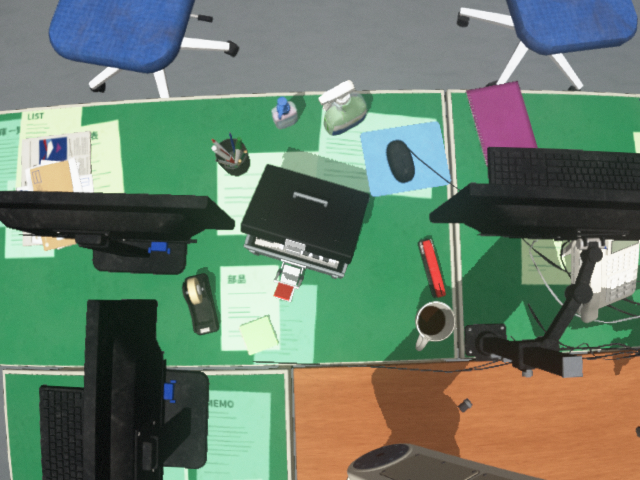

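Side view: the case sits at about (305,245) with its lid half open, latch lever at (315,280) and bail tab at (316,263). Top view: lid at (305,215), red tab at (285,292), stapler (431,265), mug (434,322), notes (259,334), tape (200,303). I'll zoom in on both.

```bash
python3 - <<'E'
import cv2,numpy as np
a=cv2.imread("pics/side0.png")[165:305,230:370]; b=cv2.imread("pics/top0.png")[160:310,230:380]
a=cv2.resize(a,(560,560),interpolation=cv2.INTER_CUBIC)
cv2.imwrite("pics/sc.png",a); cv2.imwrite("pics/tc.png",cv2.resize(b,(600,600),interpolation=cv2.INTER_CUBIC))
E
cat > h.py <<'E'
from workcell import *
import numpy as np, cv2
from scipy.optimize import least_squares
from scipy.spatial.transform import Rotation as Ro
def cam(n):
    m=camera_model(n); f=240/np.tan(np.radians(m["vertical_fov"]/2)); return m,f
def proj(n,X):
    m,f=cam(n); c=np.atleast_2d(X)@m["R"].T+m["t"]; s=c[:,:2]/c[:,2:]; s=s*(1+m["k1"]*(s**2).sum(1,keepdims=True))
    return s*f+[m["cx"],m["cy"]]
def tri(ps,pt):
    r=least_squares(lambda X:np.r_[proj("side",X)[0]-ps,proj("top",X)[0]-pt],[700,0,100]); return r.x,np.abs(r.fun).max()
def onz(n,p,z):
    r=least_squares(lambda X:proj(n,[X[0],X[1],z])[0]-p,[700,0]); return r.x
E
```

```text
(no output)
```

View pics/sc.png

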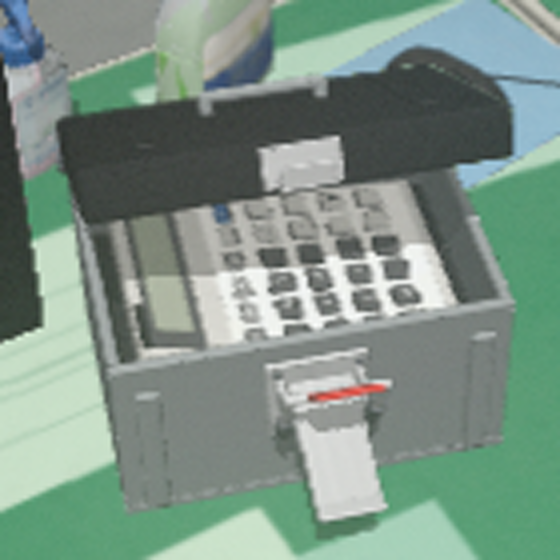

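View pics/tc.png

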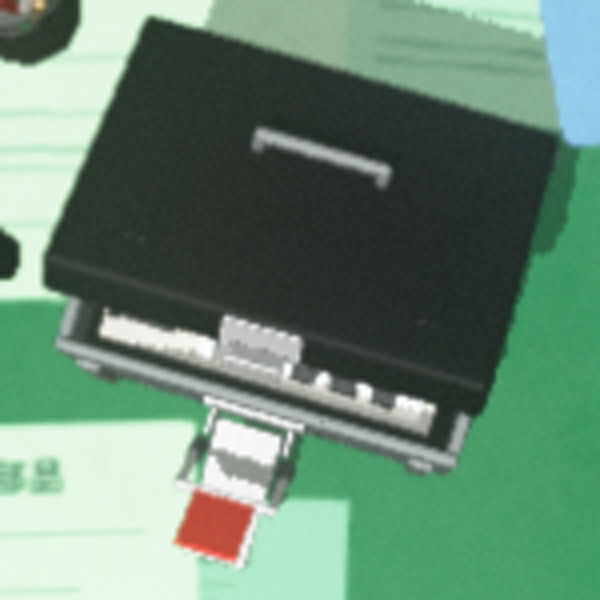

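Side crop: body front-top corners (115,372) and (510,303), lid front lower-left (80,222), keeper (302,163), lever end (318–384,~514), tab edge-on (312–385,~392). Top crop: body front corners (58,345) and (450,468), lid back corners (150,17) and (558,135), tab end (178,545)–(242,565). I'll fit the articulated model to these points.

```bash
cat >> h.py <<'E'
def kin(p):
    x,y,yaw,l,a,b=p
    c,s=np.cos(yaw),np.sin(yaw)
    W=lambda P:np.array([x+c*P[0]-s*P[1],y+s*P[0]+c*P[1],P[2]])
    # lid local: u = forward of hinge, w = above hinge
    lid=lambda u,v,w:W([90-u*np.cos(l)+w*np.sin(l)*1.0,v,130+u*np.sin(l)+w*np.cos(l)])
    piv=np.array([-104,0,95.]); d=np.array([-np.sin(a),0,-np.cos(a)]); n=np.array([np.cos(a),0,-np.sin(a)])
    Y=lambda v:np.array([0,v,0])
    lev=lambda s_,v:W(piv+d*s_+Y(v))
    hin=piv+4*n+15*d; ph=b-a
    bar=hin+61*np.array([-np.sin(ph),0,np.cos(ph)])
    te=bar+47*np.array([-np.sin(ph+.3),0,np.cos(ph+.3)])
    return dict(W=W,lid=lid,lev=lev,hin=W(hin),bar=lambda v=0:W(bar+Y(v)),te=lambda v=0:W(te+Y(v)),ph=ph)
E
cat > fit.py <<'E'
from h import *
S=lambda u,v:np.array([230+u/4-.4,165+v/4-.4]); T=lambda u,v:np.array([230+u/4-.4,160+v/4-.4])
def obs(p):
    k=kin(p);W=k["W"]
    o=[("side",W([-90,120,130]),S(115,372)),("side",W([-90,-120,130]),S(510,303)),("side",W([-90,120,0]),S(128,510)),("side",W([-90,-120,0]),S(503,440)),
     ("side",k["lid"](184,120,0),S(80,222)),("side",k["lid"](184,120,32),S(60,122)),("side",k["lid"](184,-120,0),S(510,158)),
     ("side",k["lev"](77,19),S(318,520)),("side",k["lev"](77,-19),S(384,508)),
     ("top",W([-90,120,130]),T(58,345)),("top",W([-90,-120,130]),T(450,468)),
     ("top",k["lid"](0,120,32),T(150,17)),("top",k["lid"](0,-120,32),T(558,135)),("top",k["lid"](184,120,32),T(45,258)),("top",k["lid"](184,-120,32),T(487,385)),
     ("top",k["te"](18),T(178,545)),("top",k["te"](-18),T(242,563)),("top",k["bar"](30),T(180,485)),("top",k["bar"](-30),T(272,512)),
     ("side",k["te"](18),S(312,398)),("side",k["te"](-18),S(385,387))]
    return o
f=lambda p:np.concatenate([proj(n,X)[0]-q for n,X,q in obs(p)])
best=min((least_squares(f,[750,0,y0,.4,a0,a0+b0],loss="soft_l1") for y0 in (-.3,.3) for a0 in (.5,1.2,2) for b0 in (.3,1.,1.6)),key=lambda r:r.cost)
p=best.x;print(p.round(3),best.cost);print(f(p).reshape(-1,2).round(1).tolist())
np.save("p.npy",p);k=kin(p)
print("ph",k["ph"],"hin",k["hin"],"bar",k["bar"](),"te",k["te"](),"levend",k["lev"](77,0),"lidfront",k["lid"](160,0,32.5))
E
python3 fit.py
```

```text
Traceback (most recent call last):
  File "fit.py", line 14, in <module>
    best=min((least_squares(f,[750,0,y0,.4,a0,a0+b0],loss="soft_l1") for y0 in (-.3,.3) for a0 in (.5,1.2,2) for b0 in (.3,1.,1.6)),key=lambda r:r.cost)
  File "fit.py", line 14, in <genexpr>
    best=min((least_squares(f,[750,0,y0,.4,a0,a0+b0],loss="soft_l1") for y0 in (-.3,.3) for a0 in (.5,1.2,2) for b0 in (.3,1.,1.6)),key=lambda r:r.cost)
              ~~~~~~~~~~~~~^^^^^^^^^^^^^^^^^^^^^^^^^^^^^^^^^^^^^^^^^
  File "fit.py", line 13, in <lambda>
    f=lambda p:np.concatenate([proj(n,X)[0]-q for n,X,q in obs(p)])
                               ~~~~^^^^^
  File "h.py", line 8, in proj
    m,f=cam(n); c=np.atleast_2d(X)@m["R"].T+m["t"]; s=c[:,:2]/c[:,2:]; s=s*(1+m["k1"]*(s**2).sum(1,keepdims=True))
        ~~~^^^
  File "h.py", line 6, in cam
    m=camera_model(n); f=240/np.tan(np.radians(m["vertical_fov"]/2)); return m,f
ValueError: time passes only in moves, steps and waits
```

```bash
sed -i 's/^def cam(n):/from functools import lru_cache\n@lru_cache\ndef cam(n):/' h.py; python3 fit.py 2>&1 | tail -5
```

```text
[ 670.864  197.017  -31.739  -24.595 -620.775  384.997] 27.826790410033425
[[-1.9, -0.7], [1.7, -1.1], [-0.5, 0.6], [-0.4, 0.6], [1.4, -0.6], [4.1, 9.6], [1.8, -1.5], [0.2, 0.3], [0.2, 0.2], [-1.7, 0.1], [1.2, 0.0], [-0.1, -1.7], [-0.2, -0.9], [-0.8, -0.9], [-0.2, 1.0], [-2.0, -0.2], [-2.2, 0.1], [-2.1, -0.6], [0.5, 0.4], [1.9, -0.2], [0.5, -0.4]]
ph 1005.7724453251539 hin [559.84615111 234.13325765  86.6044676 ] bar [534.01782356 242.76833559 141.18773358] te [503.21904822 253.06516278 175.16435476] levend [502.70220783 253.23795589  71.45256173] lidfront [641.69510696 206.76903473 239.88279387]
```

```bash
sed -i '/S(60,122)/s/("side",k\["lid"\](184,120,32),S(60,122)),//; s/loss="soft_l1")/loss="soft_l1",x_scale=[100,100,.3,.3,.3,.3],bounds=([400,-100,-1,0,0,-1],[900,500,1,1.3,2.6,4]))/' fit.py
python3 fit.py | cut -c1-900
cat >> h.py <<'E'
def caseR(): 
    p=np.load("p.npy"); return p,Ro.from_euler("z",p[2]).as_matrix()
def pose(tip,th,ytilt=0):
    "tip in world; th = tilt of the fingers from straight down towards the case"
    p,C=caseR(); z=np.array([np.sin(th),0,-np.cos(th)]); y=np.array([0,1.,0]); x=np.cross(y,z)
    R=C@np.c_[x,y,z]; return np.array(tip)-190*R[:,2],R
def plan(tip,th,n,T0=None,R0=None):
    s=sense(); P=s["tcp_pos"] if T0 is None else T0; R=Ro.from_rotvec(s["tcp_rot"]).as_matrix() if R0 is None else R0
    P1,R1=pose(tip,th); tot=Ro.from_matrix(R.T@R1).as_rotvec(); rows=[]; P0=P
    for i in range(n):
        d=R.T@((P0+(P1-P0)*(i+1)/n)-P)/40; w=np.degrees(tot/n)/5
        d=d.round(2); w=w.round(2); rows.append([*d,*w]); P=P+R@d*40; R=R@Ro.from_rotvec(np.radians(5*w)).as_matrix()
    print("tcp from",P0.round(0),"to",P1.round(0)); 
    for r in rows: print(*[float(v) for v in r],sep=",")
    return P,R
def tipnow():
    s=sense(); R=Ro.from_rotvec(s["tcp_rot"]).as_matrix(); p,C=caseR(); t=s["tcp_pos"]+190*R[:,2]
    c=C.T@(t-[p[0],p[1],0]); print("t",round(s["t"],2),"tip world",t.round(1),"case",c.round(1),"zdir case",(C.T@R[:,2]).round(2),"F case",(C.T@s["contact_force"]).round(1),"gap mm",round(92*s["finger_gap"],1),"grip",round(s["gripper_force"],1),"q",s["q"].round(2)); return c
E
python3 - <<'E'
from h import *
for nm,q in (("pole",(490,345)),("armtip",(565,360)),("mug",(434,322)),("Lmon",(160,300)),("armElbow",(590,250)),("Rmon",(440,215))):
    print(nm,[onz("top",q,z).round(0).tolist() for z in (0,200,400)])
p,C=caseR(); lf=kin(p)["lid"](160,0,32.5)
plan(lf+[0,0,50],.75,30)
E
```

```text
[ 6.71011e+02  1.96685e+02 -3.22000e-01  5.28000e-01  1.24900e+00
  1.71500e+00] 15.327263046058707
[[-1.8, -0.8], [1.8, -1.2], [-0.4, 0.5], [-0.3, 0.5], [1.7, 0.1], [2.0, -0.8], [0.3, 0.3], [0.2, 0.2], [-1.6, 0.1], [1.4, -0.0], [0.0, -1.6], [-0.1, -0.9], [-0.8, -0.3], [-0.2, 1.5], [-1.8, -0.2], [-2.0, 0.1], [-1.9, -0.7], [0.7, 0.4], [2.0, -0.1], [0.6, -0.4]]
ph 0.46525872902312515 hin [560.0638733  233.72759849  86.4656919 ] bar [534.10463016 242.39474705 140.98172836] te [503.22241408 252.70555439 174.87827659] levend [503.06870441 252.75687425  70.67210502] lidfront [640.82198444 206.76446465 238.69365936]
pole [[367.0, -260.0], [387.0, -200.0], [407.0, -139.0]]
armtip [[317.0, -461.0], [344.0, -373.0], [371.0, -284.0]]
mug [[431.0, -118.0], [442.0, -77.0], [453.0, -37.0]]
Lmon [[505.0, 569.0], [505.0, 513.0], [505.0, 456.0]]
armElbow [[600.0, -546.0], [587.0, -445.0], [574.0, -344.0]]
Rmon [[700.0, -144.0], [673.0, -100.0], [646.0, -56.0]]
tcp from [ 185. -597.  404.] to [518. 248. 428.]
0.47,-0.59,-0.02,-0.36,-0.12,-0.9
0.52,-0.55,-0.04,-0.36,-0.12,-0.9
0.56,-0.51,-0.07,-0.36,-0
[... 200 characters left out ...]
,-0.12,-0.9
0.73,-0.12,-0.18,-0.36,-0.12,-0.9
0.73,-0.05,-0.2,-0.36,-0.12,-0.9
0.73,0.01,-0.2,-0.36,-0.12,-0.9
0.72,0.08,-0.21,-0.36,-0.12,-0.9
0.71,0.14,-0.21,-0.36,-0.12,-0.9
0.7,0.2,-0.21,-0.36,-0.12,-0.9
0.68,0.26,-0.22,-0.36,-0.12,-0.9
0.65,0.32,-0.21,-0.36,-0.12,-0.9
0.62,0.38,-0.21,-0.36,-0.12,-0.9
0.59,0.43,-0.2,-0.36,-0.12,-0.9
0.55,0.48,-0.19,-0.36,-0.12,-0.9
0.51,0.53,-0.18,-0.36,-0.12,-0.9
0.46,0.57,-0.17,-0.36,-0.12,-0.9
0.42,0.62,-0.16,-0.36,-0.12,-0.9
0.36,0.65,-0.14,-0.36,-0.12,-0.9
0.31,0.68,-0.12,-0.36,-0.12,-0.9
0.26,0.7,-0.11,-0.36,-0.12,-0.9
0.19,0.73,-0.08,-0.36,-0.12,-0.9
0.14,0.74,-0.06,-0.36,-0.12,-0.9
0.08,0.75,-0.04,-0.36,-0.12,-0.9
0.02,0.76,-0.02,-0.36,-0.12,-0.9
```

```bash
python3 - <<'E'
from h import *
p,C=caseR()
P,R=plan([180,-310,214],0,29)
P,R=plan([320,-20,230],0,10,P,R)
lf=kin(p)["lid"](160,0,32.5)
plan(lf+[0,0,60],.75,13,P,R)
E
```

```text
tcp from [ 185. -597.  404.] to [ 180. -310.  404.]
0.07,-0.24,0.0,-0.0,-0.0,-1.0
0.09,-0.23,0.0,-0.0,-0.0,-1.0
0.11,-0.22,0.0,-0.0,-0.0,-1.0
0.13,-0.21,0.0,-0.0,-0.0,-1.0
0.14,-0.2,0.0,-0.0,-0.0,-1.0
0.16,-0.19,0.0,-0.0,-0.0,-1.0
0.18,-0.17,0.0,-0.0,-0.0,-1.0
0.2,-0.15,0.0,-0.0,-0.0,-1.0
0.2,-0.14,0.0,-0.0,-0.0,-1.0
0.22,-0.12,0.0,-0.0,-0.0,-1.0
0.22,-0.1,0.0,-0.0,-0.0,-1.0
0.24,-0.08,0.0,-0.0,-0.0,-1.0
0.24,-0.06,0.0,-0.0,-0.0,-1.0
0.24,-0.04,0.0,-0.0,-0.0,-1.0
0.25,-0.01,0.01,-0.0,-0.0,-1.0
0.25,0.0,-0.0,-0.0,-0.0,-1.0
0.24,0.03,-0.0,-0.0,-0.0,-1.0
0.24,0.05,-0.0,-0.0,-0.0,-1.0
0.24,0.07,-0.0,-0.0,-0.0,-1.0
0.23,0.09,-0.0,-0.0,-0.0,-1.0
0.22,0.11,-0.0,-0.0,-0.0,-1.0
0.22,0.12,-0.0,-0.0,-0.0,-1.0
0.2,0.15,-0.0,-0.0,-0.0,-1.0
0.18,0.16,-0.0,-0.0,-0.0,-1.0
0.17,0.18,-0.0,-0.0,-0.0,-1.0
0.16,0.19,-0.0,-0.0,-0.0,-1.0
0.13,0.21,-0.0,-0.0,-0.0,-1.0
0.12,0.22,-0.0,-0.0,-0.0,-1.0
0.1,0.22,-0.0,-0.0,-0.0,-1.0
tcp from [ 180. -310.  404.] to [320. -20. 420.]
-0.11,0.8,-0.04,0.0,-0.0,0.01
-0.11,0.8,-0.04,0.0,-0.0,0.01
-0.11,0.79,-0.04,0.0,-0.0,0.01
-0.11,0.8,-0.04,0.0,-0.0,0.01
-0.11,0.8,-0.04,0.0,-0.0,0.01
-0.11,0.8,-0.04,0.0,-0.0,0.01
-0.11,0.8,-0.04,0.0,-0.0,0.01
-0.1,0.79,-0.03,0.0,-0.0,0.01
-0.11,0.8,-0.04,0.0,-0.0,0.01
-0.11,0.8,-0.04,0.0,-0.0,0.01
tcp from [320. -20. 420.] to [518. 248. 438.]
-0.2,0.61,-0.03,0.0,-0.66,0.0
-0.2,0.61,-0.03,0.0,-0.66,0.0
-0.2,0.61,-0.01,0.0,-0.66,0.0
-0.21,0.6,0.0,0.0,-0.66,0.0
-0.2,0.61,0.02,0.0,-0.66,0.0
-0.2,0.61,0.02,0.0,-0.66,0.0
-0.2,0.61,0.04,0.0,-0.66,0.0
-0.2,0.61,0.04,0.0,-0.66,0.0
-0.19,0.61,0.06,0.0,-0.66,0.0
-0.19,0.6,0.07,0.0,-0.66,0.0
-0.19,0.61,0.08,0.0,-0.66,0.0
-0.18,0.61,0.09,0.0,-0.66,0.0
-0.17,0.61,0.1,0.0,-0.66,0.0
```

{"api": "carry_out", "payload": {
  "moves": [
    [255,0.07,-0.24,0,0,0,-1],
    [255,0.09,-0.23,0,0,0,-1],
    [255,0.11,-0.22,0,0,0,-1],
    [255,0.13,-0.21,0,0,0,-1],
    [255,0.14,-0.2,0,0,0,-1],
    [255,0.16,-0.19,0,0,0,-1],
    [255,0.18,-0.17,0,0,0,-1],
    [255,0.2,-0.15,0,0,0,-1],
    [255,0.2,-0.14,0,0,0,-1],
    [255,0.22,-0.12,0,0,0,-1]
  ]
}}

```text
t: 0.93
tcp_pos: [183.4, -497.4, 404.4]
tcp_rot: [-2.612, -1.745, -0.0]
contact_force: [-0.6, -0.2, -0.3]
finger_gap: 0.297
gripper_force: 0.0
```

{"api": "carry_out", "payload": {
  "moves": [
    [255,0.22,-0.1,0,0,0,-1],
    [255,0.24,-0.08,0,0,0,-1],
    [255,0.24,-0.06,0,0,0,-1],
    [255,0.24,-0.04,0,0,0,-1],
    [255,0.25,-0.01,0,0,0,-1],
    [255,0.25,0,0,0,0,-1],
    [255,0.24,0.03,0,0,0,-1],
    [255,0.24,0.05,0,0,0,-1],
    [255,0.24,0.07,0,0,0,-1],
    [255,0.23,0.09,0,0,0,-1]
  ]
}}

```text
t: 1.77
tcp_pos: [181.7, -398.6, 404.4]
tcp_rot: [-1.63, -2.685, -0.001]
contact_force: [0.0, 0.6, 0.1]
finger_gap: 0.007
gripper_force: 0.0
```

{"api": "carry_out", "payload": {
  "moves": [
    [255,0.22,0.11,0,0,0,-1],
    [255,0.22,0.12,0,0,0,-1],
    [255,0.2,0.15,0,0,0,-1],
    [255,0.18,0.16,0,0,0,-1],
    [255,0.17,0.18,0,0,0,-1],
    [255,0.16,0.19,0,0,0,-1],
    [255,0.13,0.21,0,0,0,-1],
    [255,0.12,0.22,0,0,0,-1],
    [255,0.1,0.22,0,0,0,-1]
  ]
}}

```text
t: 2.52
tcp_pos: [180.0, -309.7, 404.5]
tcp_rot: [-0.478, -3.105, -0.001]
contact_force: [0.1, -0.3, -0.1]
finger_gap: 0.002
gripper_force: 0.0
```

Tracking is exact. Next I move across and tilt.

{"api": "carry_out", "payload": {
  "moves": [
    [255,-0.11,0.8,-0.04,0,0,0],
    [255,-0.11,0.8,-0.04,0,0,0],
    [255,-0.11,0.8,-0.04,0,0,0],
    [255,-0.11,0.8,-0.04,0,0,0],
    [255,-0.11,0.8,-0.04,0,0,0],
    [255,-0.11,0.8,-0.04,0,0,0],
    [255,-0.11,0.8,-0.04,0,0,0],
    [255,-0.11,0.8,-0.04,0,0,0],
    [255,-0.11,0.8,-0.04,0,0,0],
    [255,-0.11,0.8,-0.04,0,0,0]
  ]
}}

```text
t: 3.35
tcp_pos: [319.7, -17.3, 420.8]
tcp_rot: [0.485, 3.103, -0.0]
contact_force: [1.2, -0.6, 0.1]
finger_gap: 0.002
gripper_force: 0.0
```

```bash
python3 - <<'E'
from h import *
tipnow()
p,C=caseR(); k=kin(p)
P,R=plan(k["lid"](160,0,32.5)+[0,0,45],.75,14)
for l,n in ((p[3],2),(.4,2),(.26,2),(.12,2),(0.03,2),(-.03,2)):
    k=kin([*p[:3],l,0,0]); P,R=plan(k["lid"](160,0,32.5)+[0,0,0],.75,n,P,R)
E
```

```text
t 3.35 tip world [319.8 -17.3 230.8] case [-265.3 -314.2  230.8] zdir case [ 0.  0. -1.] F case [ 1.3 -0.2  0.1] gap mm 0.2 grip 0.0 q [-0.06 -0.18  2.19 -0.    1.13 -1.32]
tcp from [320. -17. 421.] to [518. 248. 423.]
-0.19,0.56,-0.0,0.0,-0.61,0.01
-0.2,0.56,0.0,0.0,-0.61,0.01
-0.19,0.56,0.02,0.0,-0.61,0.01
-0.19,0.56,0.03,0.0,-0.61,0.01
-0.18,0.56,0.04,0.0,-0.61,0.01
-0.19,0.56,0.04,0.0,-0.61,0.01
-0.18,0.55,0.06,0.0,-0.61,0.01
-0.18,0.56,0.07,0.0,-0.61,0.01
-0.17,0.56,0.07,0.0,-0.61,0.01
-0.17,0.57,0.09,0.0,-0.61,0.01
-0.16,0.56,0.09,0.0,-0.61,0.01
-0.16,0.56,0.1,0.0,-0.61,0.01
-0.15,0.56,0.11,0.0,-0.61,0.01
-0.14,0.56,0.12,0.0,-0.61,0.01
tcp from [518. 248. 423.] to [518. 248. 378.]
0.38,-0.0,0.41,0.02,-0.02,-0.01
0.38,-0.01,0.42,0.02,-0.02,-0.01
tcp from [518. 248. 378.] to [506. 252. 361.]
0.26,0.0,0.04,0.0,-0.0,-0.0
0.26,0.0,0.04,0.0,-0.0,-0.0
tcp from [506. 252. 361.] to [495. 256. 342.]
0.27,0.0,0.08,0.0,-0.0,-0.0
0.27,0.0,0.08,0.0,-0.0,-0.0
tcp from [495. 255. 342.] to [487. 258. 320.]
0.26,0.0,0.12,0.0,-0.0,-0.0
0.26,0.0,0.12,0.0,-0.0,-0.0
tcp from [486. 258. 321.] to [483. 260. 306.]
0.16,0.0,0.1,0.0,-0.0,-0.0
0.16,0.0,0.09,0.0,-0.0,-0.0
tcp from [483. 260. 306.] to [481. 260. 297.]
0.1,0.0,0.07,0.0,-0.0,-0.0
0.09,0.0,0.08,0.0,-0.0,-0.0
```

{"api": "carry_out", "payload": {
  "moves": [
    [255,-0.2,0.56,0,0,-0.61,0],
    [255,-0.2,0.56,0,0,-0.61,0],
    [255,-0.19,0.56,0.02,0,-0.61,0],
    [255,-0.19,0.56,0.03,0,-0.61,0],
    [255,-0.18,0.56,0.04,0,-0.61,0],
    [255,-0.19,0.56,0.04,0,-0.61,0],
    [255,-0.18,0.56,0.05,0,-0.61,0]
  ]
}}

```text
t: 3.93
tcp_pos: [419.2, 115.0, 421.8]
tcp_rot: [0.427, 2.737, -0.08]
contact_force: [-0.6, -0.8, 0.4]
finger_gap: 0.002
gripper_force: 0.0
```

{"api": "carry_out", "payload": {
  "moves": [
    [255,-0.18,0.56,0.07,0,-0.61,0],
    [255,-0.17,0.56,0.07,0,-0.61,0],
    [255,-0.17,0.56,0.09,0,-0.61,0],
    [255,-0.16,0.56,0.09,0,-0.61,0],
    [255,-0.16,0.56,0.1,0,-0.61,0],
    [255,-0.15,0.56,0.11,0,-0.61,0],
    [255,-0.14,0.56,0.12,0,-0.61,0],
    [255,0,0,0,0,0,0]
  ]
}}

```text
t: 4.6
tcp_pos: [518.1, 250.1, 422.0]
tcp_rot: [0.367, 2.37, -0.143]
contact_force: [-0.7, 0.2, -0.0]
finger_gap: 0.006
gripper_force: 0.0
```

```bash
python3 - <<'E'
from h import *
tipnow()
E
```

```text
t 4.6 tip world [641.4 211.1 282.7] case [-32.6   4.3 282.7] zdir case [ 0.68  0.01 -0.73] F case [-0.8  0.  -0. ] gap mm 0.6 grip 0.0 q [ 0.61  0.19  1.93 -0.92  0.74 -0.04]
```

{"api": "carry_out", "payload": {
  "moves": [
    [255,0.25,-0.05,0.28,0,0,0],
    [255,0.25,-0.05,0.28,0,0,0],
    [255,0.2,0,0.2,0,0,0],
    [255,0.18,0,0.04,0,0,0],
    [255,0.18,0,0.03,0,0,0],
    [255,0.18,0,0.03,0,0,0],
    [255,0.18,0,0.05,0,0,0],
    [255,0.18,0,0.05,0,0,0],
    [255,0.18,0,0.06,0,0,0]
  ]
}}

```text
t: 5.35
tcp_pos: [491.6, 251.0, 344.3]
tcp_rot: [0.371, 2.372, -0.144]
contact_force: [1.3, -1.2, 0.5]
finger_gap: 0.006
gripper_force: 0.7
```

{"api": "carry_out", "payload": {
  "moves": [
    [255,0.18,0,0.08,0,0,0],
    [255,0.18,0,0.08,0,0,0],
    [255,0.18,0,0.08,0,0,0],
    [255,0.16,0,0.1,0,0,0],
    [255,0,0,0,0,0,0]
  ]
}}

```text
t: 5.77
tcp_pos: [480.3, 254.3, 314.3]
tcp_rot: [0.37, 2.374, -0.146]
contact_force: [-1.2, 0.8, 0.2]
finger_gap: 0.006
gripper_force: 0.0
```

```bash
python3 - <<'E'
from h import *
tipnow()
E
```

```text
t 5.77 tip world [602.9 215.  174.5] case [-70.4  -4.2 174.5] zdir case [ 0.68  0.01 -0.74] F case [-1.4  0.4  0.2] gap mm 0.5 grip 0.0 q [ 0.66  0.3   2.07 -1.18  0.65  0.34]
```

{"api": "carry_out", "payload": {
  "moves": [
    [255,0.06,0,0.06,0,0,0],
    [255,0.06,0,0.06,0,0,0],
    [255,0.06,0,0.06,0,0,0],
    [255,0.04,0,0.04,0,0,0],
    [255,0,0,0,0,0,0]
  ]
}}

```text
t: 6.18
tcp_pos: [480.7, 254.8, 306.1]
tcp_rot: [0.372, 2.366, -0.144]
contact_force: [-29.7, 0.3, 42.9]
finger_gap: 0.006
gripper_force: 20.5
```

```bash
python3 - <<'E'
from h import *
tipnow()
a=cv2.resize(grab_frame("side")[165:305,230:370],(480,480),interpolation=cv2.INTER_CUBIC);b=cv2.resize(grab_frame("top")[180:310,230:360],(320,320))
im=np.zeros((480,800,3),np.uint8);im[:,:480]=a;im[:320,480:]=b
cv2.imwrite("pics/lid1.png",im[:,:,::-1])
E
```

```text
t 6.18 tip world [604.2 215.4 167.2] case [-69.3  -3.4 167.2] zdir case [ 0.68  0.01 -0.73] F case [-28.3  -9.1  42.9] gap mm 0.5 grip 20.5 q [ 0.66  0.32  2.08 -1.21  0.64  0.38]
```

View pics/lid1.png

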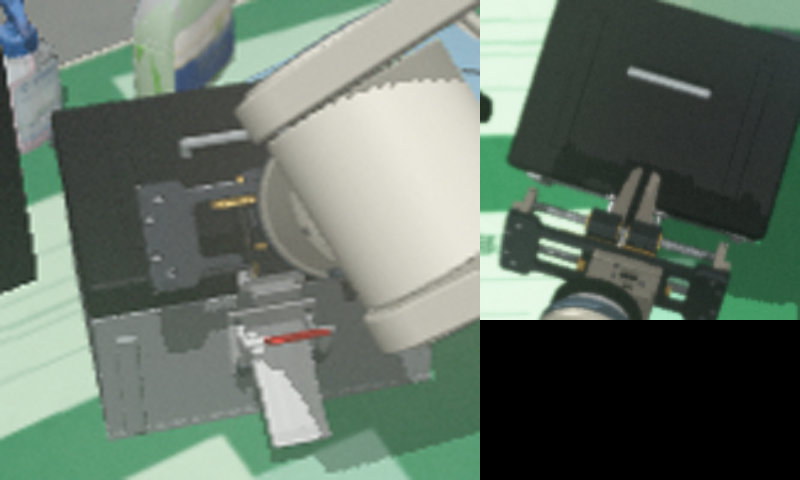

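The image shows the lid shut, with the fingertips on it and about 50 N of load, so I'll back off. The latch tab and lever have not moved. Next I go above the tab with less tilt.

```bash
cat >> h.py <<'E'
def wc(c):
    p,C=caseR(); return C@np.array(c,float)+[p[0],p[1],0]
E
python3 - <<'E'
from h import *
P,R=plan(wc([-80,0,215]),.7,4)
P,R=plan(wc([-168,0,200]),.25,8,P,R)
E
```

```text
tcp from [481. 255. 306.] to [479. 261. 360.]
-0.22,0.03,-0.26,0.03,0.15,0.02
-0.21,0.04,-0.27,0.03,0.15,0.02
-0.2,0.03,-0.26,0.03,0.15,0.02
-0.21,0.03,-0.27,0.03,0.15,0.02
tcp from [479. 261. 360.] to [467. 265. 384.]
-0.02,-0.0,-0.08,-0.0,0.64,-0.0
-0.01,-0.0,-0.09,-0.0,0.64,-0.0
-0.01,-0.0,-0.08,-0.0,0.64,-0.0
-0.0,-0.0,-0.08,-0.0,0.64,-0.0
-0.0,-0.0,-0.09,-0.0,0.64,-0.0
0.01,-0.0,-0.08,-0.0,0.64,-0.0
0.01,-0.0,-0.09,-0.0,0.64,-0.0
0.01,-0.0,-0.08,-0.0,0.64,-0.0
```

{"api": "carry_out", "payload": {
  "moves": [
    [255,-0.21,0.03,-0.26,0.03,0.15,0.02],
    [255,-0.21,0.03,-0.27,0.03,0.15,0.02],
    [255,-0.2,0.03,-0.26,0.03,0.15,0.02],
    [255,-0.21,0.03,-0.27,0.03,0.15,0.02]
  ]
}}

```text
t: 6.62
tcp_pos: [478.9, 260.1, 357.1]
tcp_rot: [0.393, 2.424, -0.146]
contact_force: [-0.1, -0.1, -0.2]
finger_gap: 0.005
gripper_force: 0.0
```

{"api": "carry_out", "payload": {
  "moves": [
    [90,0,0,-0.08,0,0.64,0],
    [90,0,0,-0.08,0,0.64,0],
    [90,0,0,-0.08,0,0.64,0],
    [90,0,0,-0.08,0,0.64,0],
    [90,0,0,-0.08,0,0.64,0],
    [90,0,0,-0.08,0,0.64,0],
    [90,0,0,-0.08,0,0.64,0],
    [90,0,0,-0.08,0,0.64,0],
    [90,0,0,0,0,0,0]
  ]
}}

```text
t: 7.37
tcp_pos: [468.0, 264.0, 379.5]
tcp_rot: [0.466, 2.863, -0.06]
contact_force: [0.2, 0.5, 0.2]
finger_gap: 0.629
gripper_force: 0.0
```

```bash
python3 - <<'E'
from h import *
tipnow()
a=cv2.resize(grab_frame("side")[165:305,230:370],(480,480),interpolation=cv2.INTER_CUBIC);b=cv2.resize(grab_frame("top")[210:310,230:330],(320,320))
im=np.zeros((480,800,3),np.uint8);im[:,:480]=a;im[:320,480:]=b
cv2.imwrite("pics/tab1.png",im[:,:,::-1])
P,R=plan(wc([-168,0,160]),.25,4)
E
```

```text
t 7.37 tip world [511.4 249.1 195.1] case [-168.    -0.9  195.1] zdir case [ 0.24 -0.   -0.97] F case [0.  0.6 0.2] gap mm 57.9 grip 0.0 q [ 0.57  0.21  1.9  -0.25  0.89 -0.53]
tcp from [468. 264. 379.] to [467. 265. 344.]
0.06,0.01,0.21,-0.01,-0.01,-0.0
0.06,0.0,0.21,-0.01,-0.01,-0.0
0.06,0.01,0.21,-0.01,-0.01,-0.0
0.06,-0.0,0.2,-0.01,-0.01,-0.0
```

View pics/tab1.png

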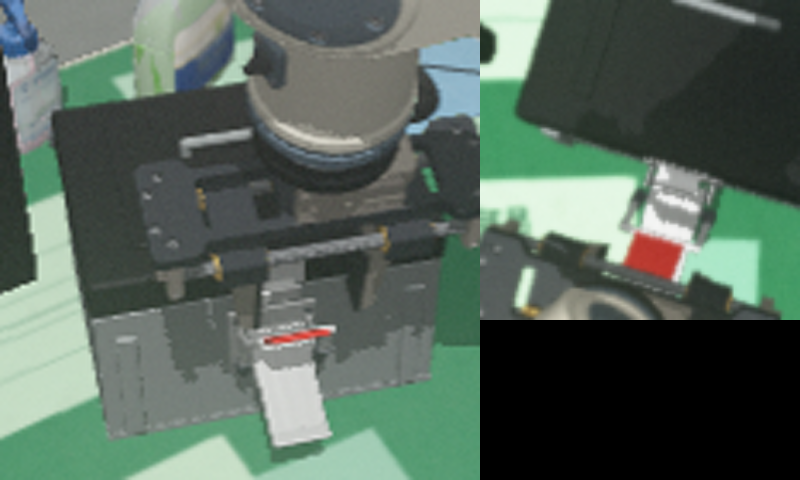

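The side inset shows the fingers straddling the red tab (fingertips at 243 and 365, tab 265–333). I'll go down with a 2 mm shift to +y, then close gently.

{"api": "carry_out", "payload": {
  "moves": [
    [90,0.06,0.03,0.21,0,0,0],
    [90,0.06,0.03,0.21,0,0,0],
    [90,0.06,0.01,0.21,0,0,0],
    [90,0.06,0,0.2,0,0,0],
    [90,0,0,0,0,0,0]
  ]
}}

```text
t: 7.88
tcp_pos: [466.4, 266.7, 341.6]
tcp_rot: [0.464, 2.864, -0.066]
contact_force: [-0.5, 0.5, -0.1]
finger_gap: 0.647
gripper_force: 0.0
```

{"api": "carry_out", "payload": {
  "moves": [
    [255,0,0,0,0,0,0],
    [255,0,0,0,0,0,0],
    [255,0,0,0,0,0,0],
    [255,0,0,0,0,0,0],
    [255,0,0,0,0,0,0],
    [255,0,0,0,0,0,0]
  ],
  "newtons": 15
}}

```text
t: 8.38
tcp_pos: [467.3, 266.9, 344.6]
tcp_rot: [0.465, 2.861, -0.062]
contact_force: [-1.0, 0.3, 1.2]
finger_gap: 0.389
gripper_force: 15.0
```

```bash
python3 - <<'E'
from h import *
tipnow()
p=np.load("p.npy")
# linkage: lever a, bail lean ph -> grip point (38 mm beyond bar on the tab), case frame
def pt(a,ph,s):
    h=np.array([-104,95])+4*np.array([np.cos(a),-np.sin(a)])+15*np.array([-np.sin(a),-np.cos(a)])
    b=h+61*np.array([-np.sin(ph),np.cos(ph)]); return b, b+s*np.array([-np.sin(ph+.3),np.cos(ph+.3)])
for a,ph in ((1.25,.465),(1.6,.35),(2.0,.2),(2.2,.1)): print(a,ph,*[v.round(0) for v in pt(a,ph,38)])
def inv(b,a):  # ph,a for bar at b
    r=least_squares(lambda v:pt(v[0],v[1],0)[0]-b,[a,0],bounds=([0,-2],[3.2,2])); return r.x,r.cost
for b in ((-120,160),(-112,158),(-106,157),(-100,156),(-100,150),(-100,145)):
    x,c=inv(b,2.2); print(b,x.round(2),round(c,3),pt(*x,38)[1].round(1))
E
```

```text
t 8.38 tip world [511.1 251.7 160.3] case [-169.1    1.6  160.3] zdir case [ 0.24 -0.   -0.97] F case [-1.  -0.1  1.2] gap mm 35.8 grip 15.0 q [ 0.58  0.26  1.94 -0.27  0.82 -0.5 ]
1.25 0.465 [-144.  141.] [-171.  168.]
1.6 0.35 [-140.  149.] [-163.  179.]
2.0 0.2 [-131.  157.] [-150.  191.]
2.2 0.1 [-125.  161.] [-139.  196.]
(-120, 160) [2.09 0.02] 0.0 [-131.8  196.1]
(-112, 158) [ 1.99 -0.12] 0.0 [-118.8  195.4]
(-106, 157) [ 1.99 -0.22] 0.0 [-109.   194.9]
(-100, 156) [ 2.03 -0.32] 0.0 [-99.2 194. ]
(-100, 150) [ 1.64 -0.32] 0.0 [-99.2 188. ]
(-100, 145) [ 1.24 -0.28] 0.0 [-100.7  183. ]
```

{"api": "carry_out", "payload": {
  "moves": [
    [255,-0.11,0,-0.07,0,0,0],
    [255,-0.11,0,-0.07,0,0,0],
    [255,-0.11,0,-0.07,0,0,0],
    [255,-0.11,0,-0.07,0,0,0],
    [255,-0.11,0,-0.07,0,0,0],
    [255,-0.11,0,-0.08,0,0,0],
    [255,0,0,0,0,0,0]
  ]
}}

```text
t: 8.97
tcp_pos: [488.3, 260.0, 368.1]
tcp_rot: [0.465, 2.86, -0.062]
contact_force: [-0.0, -1.1, -4.2]
finger_gap: 0.385
gripper_force: 15.0
```

{"api": "carry_out", "payload": {
  "moves": [
    [255,-0.13,0,-0.02,0,0,0],
    [255,-0.13,0,-0.02,0,0,0],
    [255,-0.13,0,-0.02,0,0,0],
    [255,-0.14,0,-0.01,0,0,0],
    [255,0,0,0,0,0,0]
  ]
}}

```text
t: 9.38
tcp_pos: [507.3, 253.7, 375.5]
tcp_rot: [0.465, 2.861, -0.062]
contact_force: [-1.0, -1.4, -2.8]
finger_gap: 0.389
gripper_force: 15.0
```

```bash
python3 - <<'E'
from h import *
tipnow()
a=cv2.resize(grab_frame("side")[205:305,260:360],(480,480),interpolation=cv2.INTER_CUBIC);b=cv2.resize(grab_frame("top")[210:310,230:330],(320,320))
im=np.zeros((480,800,3),np.uint8);im[:,:480]=a;im[:320,480:]=b
cv2.imwrite("pics/tab2.png",im[:,:,::-1])
E
```

```text
t 9.38 tip world [551.1 238.4 191.2] case [-126.9    1.6  191.2] zdir case [ 0.24 -0.   -0.97] F case [-0.6 -1.6 -2.8] gap mm 35.8 grip 15.0 q [ 0.52  0.26  1.85 -0.24  0.88 -0.59]
```

View pics/tab2.png

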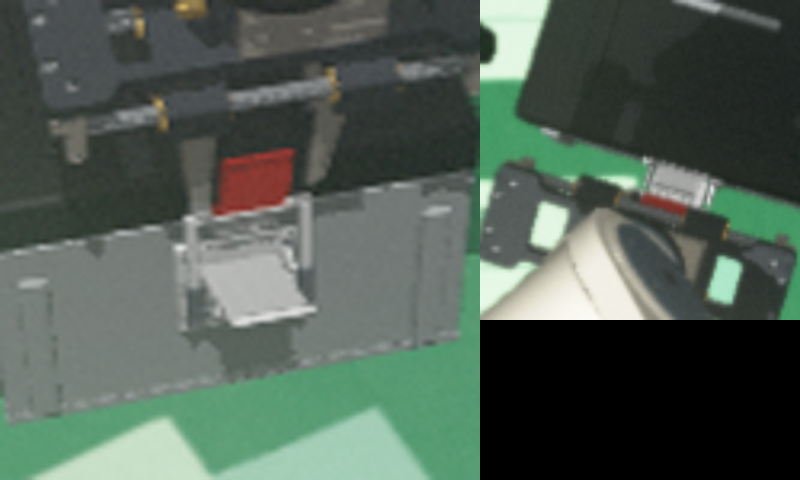

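The image shows the tab gripped, with the lever and bail raised and the bar in front of the keeper. Now I move it inward over the lip.

{"api": "carry_out", "payload": {
  "moves": [
    [255,-0.09,0,0.02,0,0,0],
    [255,-0.09,0,0.02,0,0,0],
    [255,-0.09,0,0.03,0,0,0],
    [255,-0.09,0,0.03,0,0,0],
    [255,-0.09,0,0.03,0,0,0],
    [255,-0.09,0,0.03,0,0,0],
    [255,-0.09,0,0.03,0,0,0],
    [255,-0.07,0,0.03,0,0,0],
    [255,0,0,0,0,0,0]
  ]
}}

```text
t: 10.23
tcp_pos: [534.8, 244.5, 373.4]
tcp_rot: [0.465, 2.861, -0.062]
contact_force: [-0.7, -0.5, -0.9]
finger_gap: 0.383
gripper_force: 15.0
```

```bash
python3 - <<'E'
from h import *
tipnow()
E
```

```text
t 10.23 tip world [578.5 229.3 189.1] case [-98.1   1.6 189.1] zdir case [ 0.24 -0.   -0.97] F case [-0.5 -0.7 -0.9] gap mm 35.3 grip 15.0 q [ 0.48  0.29  1.81 -0.23  0.88 -0.64]
```

{"api": "carry_out", "payload": {
  "moves": [
    [255,0.02,0,0.07,0,0,0],
    [255,0.02,0,0.07,0,0,0],
    [255,0.02,0,0.07,0,0,0],
    [255,0,0,0,0,0,0]
  ]
}}

```text
t: 10.57
tcp_pos: [533.9, 244.8, 364.5]
tcp_rot: [0.464, 2.861, -0.062]
contact_force: [0.4, -1.1, 2.5]
finger_gap: 0.387
gripper_force: 15.0
```

{"api": "carry_out", "payload": {
  "moves": [
    [255,0.02,0,0.07,0,0,0],
    [255,0.02,0,0.06,0,0,0],
    [255,0,0,0,0,0,0]
  ]
}}

```text
t: 10.82
tcp_pos: [534.0, 244.9, 359.9]
tcp_rot: [0.464, 2.86, -0.062]
contact_force: [0.1, -2.4, 4.7]
finger_gap: 0.386
gripper_force: 15.0
```

```bash
python3 - <<'E'
from h import *
tipnow()
a=cv2.resize(grab_frame("side")[205:305,260:360],(480,480),interpolation=cv2.INTER_CUBIC);b=cv2.resize(grab_frame("top")[210:310,230:330],(320,320))
im=np.zeros((480,800,3),np.uint8);im[:,:480]=a;im[:320,480:]=b
cv2.imwrite("pics/tab3.png",im[:,:,::-1])
E
```

```text
t 10.82 tip world [578.  229.8 175.7] case [-98.7   1.9 175.7] zdir case [ 0.25 -0.   -0.97] F case [ 0.9 -2.2  4.7] gap mm 35.5 grip 15.0 q [ 0.48  0.3   1.83 -0.24  0.85 -0.63]
```

View pics/tab3.png

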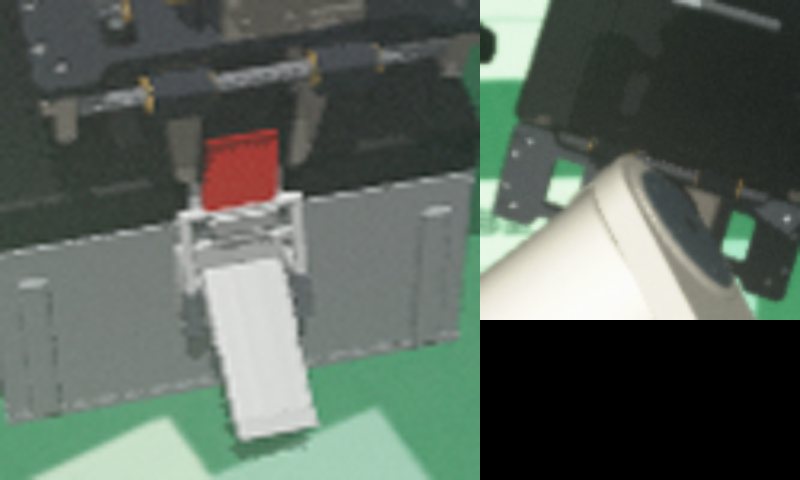

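The bar appears to sit behind the lip with the lever back near 1.3. I'll test the hook with a small outward pull.

{"api": "carry_out", "payload": {
  "moves": [
    [255,0.06,0,0,0,0,0],
    [255,0.06,0,0,0,0,0],
    [255,0.06,0,0,0,0,0],
    [255,0.06,0,0,0,0,0],
    [255,0,0,0,0,0,0]
  ]
}}

```text
t: 11.33
tcp_pos: [525.6, 248.0, 358.6]
tcp_rot: [0.463, 2.858, -0.06]
contact_force: [-0.1, -3.4, 12.3]
finger_gap: 0.385
gripper_force: 15.0
```

```bash
python3 - <<'E'
from h import *
tipnow()
E
```

```text
t 11.33 tip world [570.  233.  174.4] case [-107.3    2.4  174.4] zdir case [ 0.25 -0.   -0.97] F case [ 0.9 -3.2 12.3] gap mm 35.5 grip 15.0 q [ 0.49  0.3   1.84 -0.24  0.85 -0.61]
```

{"api": "carry_out", "payload": {
  "moves": [
    [255,0.04,0,-0.04,0,0,0],
    [255,0.04,0,-0.03,0,0,0],
    [255,0.03,0,0,0,0,0],
    [255,0,0,0,0,0,0]
  ]
}}

```text
t: 11.67
tcp_pos: [521.2, 249.3, 358.9]
tcp_rot: [0.462, 2.858, -0.061]
contact_force: [9.1, -3.8, -1.9]
finger_gap: 0.387
gripper_force: 15.0
```

```bash
python3 - <<'E'
from h import *
tipnow()
a=cv2.resize(grab_frame("side")[205:305,260:360],(600,600),interpolation=cv2.INTER_CUBIC)
cv2.imwrite("pics/tab4.png",a[:,:,::-1])
E
```

```text
t 11.67 tip world [565.6 234.1 174.7] case [-111.9    2.1  174.7] zdir case [ 0.25 -0.   -0.97] F case [ 9.8 -0.7 -1.9] gap mm 35.6 grip 15.0 q [ 0.5   0.29  1.85 -0.24  0.85 -0.6 ]
```

View pics/tab4.png

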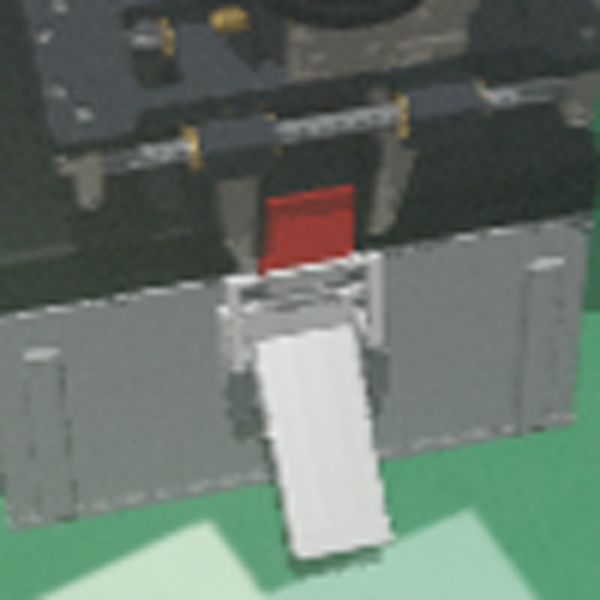

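The inward reaction is now 9.8 N with the lever at about 1.0, so the lip holds the bar and the bail is hooked. I'll ease back, release and retreat.

{"api": "carry_out", "payload": {
  "moves": [
    [255,-0.07,0,0.02,0,0,0],
    [255,-0.05,0,0.01,0,0,0],
    [110,0,0,0,0,0,0],
    [110,0,0,0,0,0,0],
    [110,0,0,0,0,0,0],
    [110,0,0,-0.2,0,0,0],
    [110,0,0,-0.4,0,0,0],
    [110,0,0,-0.5,0,0,0],
    [110,0,0,0,0,0,0]
  ]
}}

```text
t: 12.47
tcp_pos: [515.0, 252.0, 404.9]
tcp_rot: [0.464, 2.858, -0.058]
contact_force: [0.3, 1.0, 0.4]
finger_gap: 0.566
gripper_force: 0.0
```

```bash
python3 - <<'E'
from h import *
tipnow()
P,R=plan(wc([-205,0,150]),.55,5)
P,R=plan(wc([-175,0,95]),.55,3,P,R)
for c,n in (((-159,0,64),2),((-149,0,50),2),((-134,0,41),3),((-124,0,37),2),((-116,0,36),2)): P,R=plan(wc(c),.55,n,P,R)
a=cv2.resize(grab_frame("side")[205:305,260:360],(600,600),interpolation=cv2.INTER_CUBIC)
cv2.imwrite("pics/rel.png",a[:,:,::-1])
E
```

```text
t 12.47 tip world [559.4 237.3 220.8] case [-118.7    3.2  220.8] zdir case [ 0.25  0.   -0.97] F case [0.  1.  0.4] gap mm 52.1 grip 0.0 q [ 0.51  0.23  1.81 -0.23  0.94 -0.62]
tcp from [515. 252. 405.] to [382. 293. 312.]
0.79,-0.02,0.28,0.0,-0.69,0.0
0.8,-0.01,0.23,0.0,-0.69,0.0
0.81,-0.02,0.18,0.0,-0.69,0.0
0.83,-0.01,0.14,0.0,-0.69,0.0
0.83,-0.02,0.08,0.0,-0.69,0.0
tcp from [382. 293. 312.] to [411. 284. 257.]
0.03,0.0,0.52,0.0,0.0,0.0
0.02,0.0,0.52,0.0,0.0,0.0
0.03,0.0,0.52,0.0,0.0,0.0
tcp from [411. 283. 257.] to [426. 278. 226.]
0.03,0.0,0.44,0.0,0.0,0.0
0.03,0.0,0.43,0.0,0.0,0.0
tcp from [426. 278. 226.] to [435. 275. 212.]
-0.01,0.0,0.22,0.0,0.0,0.0
-0.02,0.0,0.21,0.0,0.0,0.0
tcp from [435. 275. 212.] to [450. 271. 203.]
-0.07,0.0,0.13,0.0,0.0,0.0
-0.06,0.0,0.13,0.0,0.0,0.0
-0.07,0.0,0.13,0.0,0.0,0.0
tcp from [450. 270. 203.] to [459. 267. 199.]
-0.08,0.0,0.11,0.0,0.0,0.0
-0.08,0.0,0.11,0.0,0.0,0.0
tcp from [459. 267. 199.] to [467. 265. 198.]
-0.08,0.0,0.06,0.0,0.0,0.0
-0.08,0.0,0.06,0.0,0.0,0.0
```

View pics/rel.png

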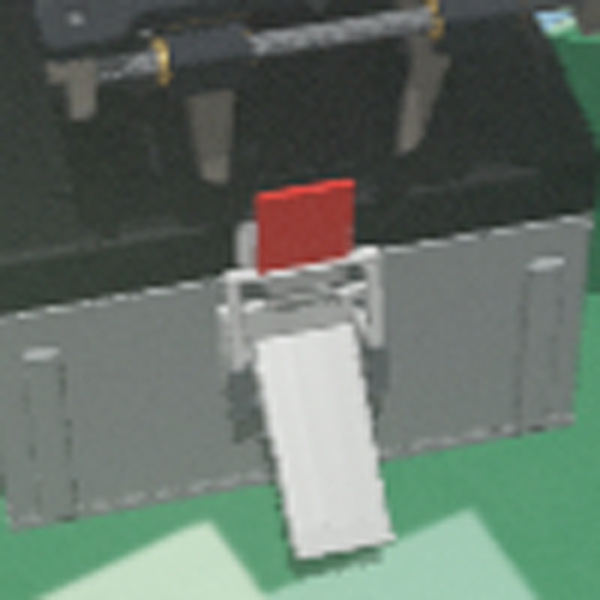

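The bail is hooked and released, the lever is free, and the picture budget is used up. Now I approach the lever with closed fingers.

{"api": "carry_out", "payload": {
  "moves": [
    [110,0.79,-0.02,0.28,0,-0.69,0],
    [110,0.8,-0.02,0.23,0,-0.69,0],
    [255,0.81,-0.02,0.18,0,-0.69,0],
    [255,0.83,-0.02,0.14,0,-0.69,0],
    [255,0.83,-0.02,0.08,0,-0.69,0],
    [255,0,0,0,0,0,0]
  ]
}}

```text
t: 13.02
tcp_pos: [379.5, 289.9, 306.6]
tcp_rot: [0.416, 2.573, -0.126]
contact_force: [-0.6, -0.0, -0.4]
finger_gap: 0.3
gripper_force: 0.0
```

{"api": "carry_out", "payload": {
  "moves": [
    [255,0.03,0,0.5,0,0,0],
    [255,0.03,0,0.5,0,0,0],
    [255,0.03,0,0.5,0,0,0],
    [255,0,0,0,0,0,0]
  ]
}}

```text
t: 13.35
tcp_pos: [411.0, 280.6, 254.8]
tcp_rot: [0.417, 2.575, -0.126]
contact_force: [-1.1, -0.5, -0.0]
finger_gap: 0.016
gripper_force: 0.0
```

```bash
python3 - <<'E'
from h import *
tipnow()
P,R=plan(wc([-159,0,64]),.55,3)
E
```

```text
t 13.35 tip world [503.  248.4  91.7] case [-175.8   -4.1   91.7] zdir case [ 0.51 -0.01 -0.86] F case [-0.9 -0.9 -0. ] gap mm 1.4 grip 0.0 q [ 0.75  0.35  2.13 -0.94  0.6   0.28]
tcp from [411. 281. 255.] to [426. 278. 226.]
0.02,0.03,0.27,-0.03,-0.04,0.01
0.01,0.02,0.27,-0.03,-0.04,0.01
0.02,0.02,0.27,-0.03,-0.04,0.01
```

{"api": "carry_out", "payload": {
  "moves": [
    [255,0.02,0.03,0.27,0,0,0],
    [255,0.01,0.03,0.27,0,0,0],
    [255,0.02,0.03,0.27,0,0,0],
    [255,-0.01,0,0.14,0,0,0],
    [255,-0.01,0,0.14,0,0,0],
    [255,-0.01,0,0.14,0,0,0],
    [255,0,0,0,0,0,0]
  ]
}}

```text
t: 13.93
tcp_pos: [435.3, 276.8, 214.5]
tcp_rot: [0.417, 2.571, -0.122]
contact_force: [0.1, -0.5, 0.4]
finger_gap: 0.005
gripper_force: 0.0
```

```bash
python3 - <<'E'
from h import *
tipnow()
P,R=plan(wc([-134,0,41]),.5,3)
P,R=plan(wc([-124,0,37]),.5,3,P,R)
P,R=plan(wc([-116,0,36]),.5,3,P,R)
E
```

```text
t 13.93 tip world [527.9 245.   51.7] case [-151.     0.5   51.7] zdir case [ 0.52 -0.   -0.86] F case [ 0.3 -0.5  0.4] gap mm 0.5 grip 0.0 q [ 0.71  0.45  2.12 -1.06  0.53  0.39]
tcp from [435. 277. 215.] to [458. 268. 208.]
-0.14,-0.01,0.15,-0.02,0.16,0.01
-0.14,-0.01,0.15,-0.02,0.16,0.01
-0.15,-0.01,0.15,-0.02,0.16,0.01
tcp from [458. 268. 208.] to [467. 265. 204.]
-0.06,-0.0,0.07,0.0,-0.0,-0.0
-0.05,-0.0,0.07,0.0,-0.0,-0.0
-0.06,-0.0,0.06,0.0,-0.0,-0.0
tcp from [467. 265. 204.] to [475. 262. 203.]
-0.05,-0.0,0.04,0.0,-0.0,-0.0
-0.06,-0.0,0.04,0.0,-0.0,-0.0
-0.05,-0.0,0.04,0.0,-0.0,-0.0
```

{"api": "carry_out", "payload": {
  "moves": [
    [255,-0.07,-0.01,0.08,0,0.08,0],
    [255,-0.07,0,0.08,0,0.08,0],
    [255,-0.07,0,0.08,0,0.08,0],
    [255,-0.07,0,0.08,0,0.08,0],
    [255,-0.07,0,0.07,0,0.08,0],
    [255,-0.07,0,0.07,0,0.08,0],
    [255,0,0,0,0,0,0]
  ]
}}

```text
t: 14.52
tcp_pos: [458.1, 268.7, 207.2]
tcp_rot: [0.425, 2.613, -0.114]
contact_force: [-0.3, -0.4, 0.5]
finger_gap: 0.003
gripper_force: 0.1
```

{"api": "carry_out", "payload": {
  "moves": [
    [255,-0.06,0,0.07,0,0,0],
    [255,-0.05,0,0.07,0,0,0],
    [255,-0.06,0,0.06,0,0,0],
    [255,0,0,0,0,0,0]
  ]
}}

```text
t: 14.85
tcp_pos: [466.9, 265.7, 203.2]
tcp_rot: [0.424, 2.613, -0.114]
contact_force: [-0.4, 0.0, -0.0]
finger_gap: 0.006
gripper_force: 0.0
```

```bash
python3 - <<'E'
from h import *
tipnow()
E
```

```text
t 14.85 tip world [553.  236.1  36.4] case [-124.4    0.    36.4] zdir case [ 0.48 -0.   -0.88] F case [-0.4 -0.1 -0. ] gap mm 0.6 grip 0.0 q [ 0.64  0.48  2.08 -1.    0.49  0.26]
```

{"api": "carry_out", "payload": {
  "moves": [
    [255,-0.05,0,0.03,0,0,0],
    [255,-0.05,0,0.03,0,0,0],
    [255,-0.05,0,0.03,0,0,0],
    [255,-0.05,0,0.03,0,0,0],
    [255,0,0,0,0,0,0]
  ]
}}

```text
t: 15.27
tcp_pos: [472.0, 263.5, 202.5]
tcp_rot: [0.424, 2.617, -0.111]
contact_force: [-38.3, 13.5, 24.8]
finger_gap: 0.004
gripper_force: 20.0
```

```bash
python3 - <<'E'
from h import *
tipnow()
E
```

```text
t 15.27 tip world [557.5 234.5  35.3] case [-1.196e+02 -1.000e-01  3.530e+01] zdir case [ 0.48 -0.   -0.88] F case [-40.6   0.6  24.8] gap mm 0.4 grip 20.0 q [ 0.63  0.49  2.07 -0.99  0.48  0.25]
```

The 40 N resistance at the closed depth suggests the lever is flat. I'll retreat clear.

{"api": "carry_out", "payload": {
  "moves": [
    [255,0.1,0,-0.1,0,0,0],
    [255,0.4,0,-0.3,0,0,0],
    [255,0.5,0,-0.6,0,0,0],
    [255,0.3,0,-0.8,0,0,0],
    [255,0.3,0,-0.8,0,0,0],
    [255,0.3,0,-0.8,0,0,0],
    [255,0,0,-0.8,0,0,0],
    [255,0,0,-0.8,0,0,0],
    [255,0,0,0,0,0,0]
  ]
}}

```text
t: 16.02
tcp_pos: [320.5, 316.7, 346.6]
tcp_rot: [0.423, 2.61, -0.105]
contact_force: [0.7, 1.5, 0.7]
finger_gap: 0.001
gripper_force: 0.0
```

```bash
python3 - <<'E'
from h import *
tipnow()
p=np.load("p.npy"); im=grab_frame("side"); cv2.imwrite("pics/end.png",im[:,:,::-1]); old=cv2.imread("pics/side0.png")[:,:,::-1]
def val(X): u,v=proj("side",X)[0].round().astype(int); return (u,v,im[v-1:v+2,u-1:u+2].mean((0,1)).round(0).tolist(),old[v,u].tolist())
for a in (1.25,1.,.5,.25,0):
    k=kin([*p[:3],0,a,a]); print(a,[val(k["lev"](s,0)) for s in (45,60,73)])
hsv=cv2.cvtColor(im,cv2.COLOR_RGB2HSV); m=((hsv[...,0]<8)|(hsv[...,0]>172))&(hsv[...,1]>140)&(hsv[...,2]>80); m[:,:270]=0;m[:,360:]=0;m[:200]=0;m[310:]=0
v,u=np.nonzero(m); print("red",len(u),u.mean(),v.mean(),u.min(),u.max(),v.min(),v.max())
k=kin([*p[:3],0,0,0]); print("expected tab bar->end",proj("side",k["bar"]()),proj("side",k["te"]()))
g=np.array([[proj("side",wc([-107,y,z]))[0] for y in (-40,0,40)] for z in (100,70,45,25)]).round().astype(int)
for row in g: print([im[b,a].tolist() for a,b in row])
for n,c in (("lid corner front bottom",[-94,120,130]),): print(n,proj("side",wc(c)))
E
```

```text
t 16.02 tip world [407.3 288.2 180. ] case [-279.1    3.3  180. ] zdir case [ 0.48  0.   -0.88] F case [0.2 1.6 0.7] gap mm 0.1 grip 0.0 q [ 0.95  0.14  2.13 -0.67  0.83  0.15]
1.25 [(np.int64(314), np.int64(280), [112.0, 116.0, 114.0], [213, 216, 212]), (np.int64(316), np.int64(286), [212.0, 189.0, 126.0], [214, 215, 212]), (np.int64(317), np.int64(292), [75.0, 112.0, 86.0], [207, 209, 207])]
1.0 [(np.int64(314), np.int64(281), [92.0, 97.0, 95.0], [212, 215, 212]), (np.int64(315), np.int64(288), [137.0, 143.0, 100.0], [213, 216, 213]), (np.int64(316), np.int64(293), [79.0, 122.0, 93.0], [218, 219, 217])]
0.5 [(np.int64(312), np.int64(280), [119.0, 123.0, 120.0], [215, 217, 214]), (np.int64(313), np.int64(286), [190.0, 171.0, 116.0], [216, 219, 216]), (np.int64(314), np.int64(291), [75.0, 111.0, 85.0], [204, 207, 203])]
0.25 [(np.int64(311), np.int64(278), [152.0, 154.0, 150.0], [217, 219, 216]), (np.int64(312), np.int64(283), [86.0, 92.0, 88.0], [217, 218, 216]), (np.int64(312), np.int64(287), [204.0, 183.0, 122.0], [214, 217, 214])]
0 [(np.int64(310), np.int64(275), [152.0, 153.0, 150.0], [217, 219, 216]), (np.int64(310), np.int64(279), [148.0, 150.0, 147.0], [216, 218, 215]), (np.int64(310), np.int64(282), [88.0, 94.0, 92.0], [213, 215, 212])]
red 80 309.625 243.65 303 319 239 250
expected tab bar->end [[309.74170609 247.5747018 ]] [[311.12967845 237.79201316]]
[[122, 124, 122], [128, 130, 131], [117, 122, 120]]
[[135, 134, 125], [154, 155, 153], [116, 122, 118]]
[[176, 175, 163], [151, 153, 150], [90, 98, 96]]
[[188, 186, 175], [89, 97, 93], [90, 98, 96]]
lid corner front bottom [[256.79069604 258.05961482]]
```

{"api": "carry_out", "payload": {
  "moves": [
    [255,-0.4,0,-0.8,0,0,0],
    [255,-0.4,0,-0.8,0,0,0],
    [255,-0.4,0,-0.8,0,0,0],
    [255,-0.4,0,-0.8,0,0,0],
    [255,0,0,0,0,0,0],
    [255,0,0,0,0,0,0]
  ]
}}

```text
t: 16.57
tcp_pos: [317.3, 317.3, 486.0]
tcp_rot: [0.426, 2.611, -0.111]
contact_force: [-0.4, -0.3, -0.7]
finger_gap: 0.007
gripper_force: 0.0
```

```bash
python3 - <<'E'
from h import *
tipnow()
p=np.load("p.npy"); im=grab_frame("side"); cv2.imwrite("pics/end2.png",im[:,:,::-1])
# end-of-lever corners expected for some angles
for a in (1.,.5,.25,0):
    k=kin([*p[:3],0,a,a]); print(a,proj("side",k["lev"](77,19))[0].round(1),proj("side",k["lev"](77,-19))[0].round(1),proj("side",k["lev"](5,0))[0].round(1))
g=im.mean(2).astype(int)
for v in range(258,300,2): print(v,g[v,296:328:2].tolist())
top=grab_frame("top"); hsv=cv2.cvtColor(top,cv2.COLOR_RGB2HSV)
old=cv2.imread("pics/top0.png")[:,:,::-1]
for n,(u0,u1,v0,v1) in dict(stapler=(410,450,232,300),mug=(412,458,300,350),notes=(236,282,312,358),tape=(178,222,268,338)).items():
    print(n,np.abs(top[v0:v1,u0:u1].astype(int)-old[v0:v1,u0:u1]).mean().round(1))
E
```

```text
t 16.57 tip world [403.8 288.1 319.4] case [-282.4    2.1  319.4] zdir case [ 0.48 -0.   -0.88] F case [-0.3 -0.4 -0.7] gap mm 0.6 grip 0.0 q [ 0.96 -0.04  1.97 -0.54  1.12 -0.08]
1.0 [308.6 296.8] [324.8 293.7] [310.6 264.6]
0.5 [306.  294.2] [321.6 291.3] [310.4 264.5]
0.25 [304.4 290.3] [319.7 287.4] [310.3 264.2]
0 [302.7 284.8] [317.9 282. ] [310.2 263.9]
258 [80, 76, 68, 59, 67, 89, 98, 84, 95, 117, 117, 97, 124, 94, 72, 79]
260 [49, 52, 79, 106, 137, 139, 138, 141, 142, 133, 97, 134, 128, 82, 80, 81]
262 [101, 136, 170, 141, 141, 139, 122, 116, 109, 105, 72, 119, 89, 61, 80, 79]
264 [103, 123, 147, 155, 116, 118, 155, 202, 206, 179, 98, 102, 96, 59, 76, 80]
266 [98, 76, 112, 99, 144, 139, 145, 141, 136, 111, 100, 99, 81, 63, 76, 77]
268 [100, 77, 116, 110, 143, 142, 142, 129, 101, 98, 99, 99, 74, 76, 80, 79]
270 [99, 78, 114, 109, 142, 129, 134, 104, 103, 101, 99, 98, 80, 81, 79, 80]
272 [107, 95, 107, 114, 102, 100, 101, 102, 103, 101, 100, 97, 80, 78, 80, 79]
274 [82, 93, 102, 87, 103, 103, 102, 100, 101, 101, 100, 97, 79, 77, 77, 80]
276 [82, 82, 81, 83, 106, 100, 102, 101,
[... 211 characters left out ...]
141, 139, 142, 139, 129, 103, 103, 96, 76, 77, 76, 74]
284 [84, 93, 119, 132, 140, 139, 140, 138, 128, 103, 107, 101, 73, 77, 75, 75]
286 [85, 83, 108, 111, 145, 159, 176, 174, 173, 110, 110, 107, 78, 75, 76, 78]
288 [81, 82, 88, 111, 142, 173, 171, 170, 180, 133, 82, 77, 79, 80, 76, 77]
290 [81, 82, 90, 109, 92, 86, 82, 81, 108, 81, 77, 78, 78, 79, 76, 80]
292 [88, 81, 80, 107, 108, 107, 102, 81, 79, 82, 81, 79, 79, 78, 80, 79]
294 [115, 86, 84, 82, 81, 82, 82, 79, 78, 81, 80, 81, 81, 80, 76, 94]
296 [135, 102, 82, 80, 81, 83, 86, 91, 93, 111, 81, 81, 83, 96, 110, 116]
298 [136, 131, 95, 91, 110, 111, 112, 109, 110, 111, 111, 123, 117, 118, 114, 117]
stapler 8.0
mug 14.8
notes 10.6
tape 2.3
```

The side-image rows put the lever end at about row 288. That fits a closed lever with plate thickness, or one still ~0.2 rad open. I'll settle it with a gentle contact probe higher on the plate: if the lever is flat, contact should come at the same depth.

```bash
python3 - <<'E'
from h import *
P,R=plan(wc([-200,0,110]),.5,6)
P,R=plan(wc([-140,0,58]),.5,4,P,R)
P,R=plan(wc([-124,0,58]),.5,4,P,R)
E
```

```text
tcp from [317. 317. 483.] to [395. 289. 277.]
0.11,-0.0,0.92,-0.01,-0.0,0.0
0.11,-0.0,0.92,-0.01,-0.0,0.0
0.11,-0.01,0.92,-0.01,-0.0,0.0
0.11,0.0,0.93,-0.01,-0.0,0.0
0.1,-0.0,0.92,-0.01,-0.0,0.0
0.11,-0.01,0.92,-0.01,-0.0,0.0
tcp from [395. 289. 277.] to [452. 270. 225.]
-0.17,0.0,0.46,-0.0,-0.0,0.01
-0.18,0.0,0.47,-0.0,-0.0,0.01
-0.17,0.0,0.46,-0.0,-0.0,0.01
-0.17,0.0,0.47,-0.0,-0.0,0.01
tcp from [452. 270. 225.] to [467. 265. 225.]
-0.09,0.0,0.05,-0.0,-0.0,-0.0
-0.09,0.0,0.05,-0.0,-0.0,-0.0
-0.08,0.0,0.04,-0.0,-0.0,-0.0
-0.09,0.0,0.05,-0.0,-0.0,-0.0
```

{"api": "carry_out", "payload": {
  "moves": [
    [255,0.11,0,0.92,0,0,0],
    [255,0.11,0,0.92,0,0,0],
    [255,0.11,0,0.92,0,0,0],
    [255,0.11,0,0.92,0,0,0],
    [255,0.1,0,0.92,0,0,0],
    [255,0.11,0,0.92,0,0,0],
    [255,0,0,0,0,0,0]
  ]
}}

```text
t: 17.25
tcp_pos: [394.0, 287.1, 271.1]
tcp_rot: [0.424, 2.621, -0.128]
contact_force: [-1.8, -0.7, -0.0]
finger_gap: 0.005
gripper_force: 0.0
```

{"api": "carry_out", "payload": {
  "moves": [
    [255,-0.17,0,0.46,0,0,0],
    [255,-0.17,0,0.46,0,0,0],
    [255,-0.17,0,0.46,0,0,0],
    [255,-0.17,0,0.46,0,0,0],
    [255,-0.09,0,0.05,0,0,0],
    [255,-0.09,0,0.05,0,0,0],
    [255,-0.09,0,0.05,0,0,0],
    [255,0,0,0,0,0,0]
  ]
}}

```text
t: 17.92
tcp_pos: [463.1, 267.4, 228.2]
tcp_rot: [0.424, 2.612, -0.113]
contact_force: [-0.2, 0.3, -0.1]
finger_gap: 0.008
gripper_force: 0.0
```

```bash
python3 -c "
from h import *
tipnow()"
```

```text
t 17.92 tip world [549.3 238.   61.5] case [-128.5    0.7   61.5] zdir case [ 0.48 -0.   -0.88] F case [-0.3  0.2 -0.1] gap mm 0.7 grip 0.0 q [ 0.65  0.43  2.07 -0.92  0.52  0.18]
```

{"api": "carry_out", "payload": {
  "moves": [
    [255,-0.05,0,0.03,0,0,0],
    [255,-0.05,0,0.03,0,0,0],
    [255,-0.05,0,0.03,0,0,0],
    [255,-0.05,0,0.03,0,0,0],
    [255,-0.02,0,0.01,0,0,0],
    [255,0,0,0,0,0,0]
  ]
}}

```text
t: 18.42
tcp_pos: [470.3, 264.6, 227.1]
tcp_rot: [0.424, 2.615, -0.111]
contact_force: [-26.6, 8.8, 20.0]
finger_gap: 0.005
gripper_force: 14.5
```

```bash
python3 -c "
from h import *
tipnow()"
```

```text
t 18.42 tip world [556.2 235.6  60.1] case [-121.3    0.5   60.1] zdir case [ 0.48 -0.   -0.88] F case [-28.   -0.1  20. ] gap mm 0.5 grip 14.5 q [ 0.63  0.44  2.06 -0.91  0.52  0.16]
```

Contact comes at the same depth (−121 against −120 mm) 25 mm higher up, so the plate is vertical and the lever is closed. I'll retreat and hand in.

{"api": "carry_out", "payload": {
  "moves": [
    [255,0.1,0,-0.1,0,0,0],
    [255,0.4,0,-0.3,0,0,0],
    [255,0.5,0,-0.6,0,0,0],
    [255,0.3,0,-0.8,0,0,0],
    [255,0.2,0,-0.8,0,0,0],
    [255,0,0,-0.8,0,0,0],
    [255,0,0,-0.5,0,0,0],
    [255,0,0,0,0,0,0],
    [255,0,0,0,0,0,0]
  ]
}}

```text
t: 19.17
tcp_pos: [351.7, 305.2, 336.1]
tcp_rot: [0.423, 2.611, -0.11]
contact_force: [0.0, 0.1, 0.3]
finger_gap: 0.004
gripper_force: 0.0
```

```bash
python3 -c "
from h import *
tipnow(); print(close_job())"
```

```text
t 19.17 tip world [438.1 276.2 169.4] case [-246.1    1.6  169.4] zdir case [ 0.48 -0.   -0.88] F case [0.  0.1 0.3] gap mm 0.3 grip 0.0 q [ 0.87  0.17  2.12 -0.69  0.78  0.1 ]
the job is handed in; nothing more can be done
None
```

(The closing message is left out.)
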